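# Find the tool rest that binds

### The arm

A 7-joint arm with a two-finger parallel gripper is mounted at the origin on the work surface. World frame = base frame: x ahead of the robot, y to its left, z up, the work surface at z = 0. Lengths are in m, angles in rad, forces in N, time in s.
With the tool pointing down it reaches from about 0.425 to 0.875 m from the base axis. Payload 4.7 kg.
Tool frame: the origin (TCP) lies at the very end of the fingers, on their centre line; the grasp point (between the pads) lies 19 mm behind it; z points along the fingers, y is the line along which they close (so a half turn about z gives the same grasp; the last joint's range is limited). The gripper opens to 87 mm and grips with 3 to 60 N. Pads are 19 mm wide; open, the fingers measure 117 mm over their backs; the gripper's body (75 mm by 190 mm) begins 51 mm behind the grasp point.
Start: joints at [-1.28, 0.321, -0.07, 1.45, 0.023, 1.371, -0.057], TCP at [0.178, 0.625, 0.223] pointing down, gripper open.
Joint ranges: [-2.86, 2.86], [-0.3, 2.09], [-1.38, 1.24], [0.06, 2.45], [-1.56, 4.7], [0.09, 2.05], [-2.69, 2.69]. Speed limits (rad/s): [2.57, 2.57, 3.14, 3.14, 3.14, 3.14, 3.14].

### API

Orientations are given as a rotation vector (axis times angle).
In Python, from bench import ctrl, vision gives the robot as it stands.
- The arm moves only by the tool jog_arm, never from a script. Its argument "increments" is a list of rows, each an object of numbers: "tx", "ty", "tz": the shift along the tool's x, y, z in mm; "wx", "wy", "wz": the turn, a rotation vector about the tool's x, y, z in rad; "gripper": the opening, from 0 (shut) to 1 (fully open). In form: [{"tx": .., "ty": .., "tz": .., "wx": .., "wy": .., "wz": .., "gripper": ..}, ...]. A call has exactly 5 rows; each row is the pose to reach, as a shift and turn from the pose commanded when the call began, along the tool's axes at that moment; what a row does not reach only later rows make up. A row lasts 1/12 s, in which the tool goes at most 41.7 mm and 7.16 degrees, less where a joint would pass 70% of its speed; a pose out of reach is approached as far as the arm can. A call with a gripper value outside its range is refused whole. The fingers move at their own pace and stop on an object; "grip_force" is the grip in N (left out, the last holds). Time passes only in rows, so rows that repeat a pose let the fingers close, or fill a call up. It gives the time, the measured TCP pose, the force, the opening and the grip force at its end, in the units of the state.
- ctrl.get_state(): the state, without advancing time (a new reading comes with each control period).
- vision.get_image(name): name is "side" or "top"; returns a dict with "color" (420x560x3 uint8, blue, green, red), "fx", "fy", "cx", "cy" (pixels), "k1" (the pictures are not rectified: a ray, as slopes to the right and down, at radius r is drawn at 1 + k1 r^2 times it, then the intrinsics apply), "extrinsics" (4x4, takes a point from world to camera coordinates). Camera axes: x right, y down, z forward; pixel columns grow to the right and rows downward; lengths in m; the calibration is good to about 2 mm. A picture is of the moment at which its call begins. There is no depth.
- ctrl.close_job(): hands the job in; it is judged then, once.
Trained networks look in the newest picture that a camera, given by its name, has taken for a name from the list of things; names that differ only in an ending like _2 or _b are one class to them, and where a whole thing is asked for, a point or a joint stands for the part that bears it (a point fixed in the world has none). Each returns a list of dicts, best first, with "conf" (0 to 1); they miss things now and then, are a little off and sometimes report something else, mostly with a low value. They report only what shows in the picture. A call takes as long as a camera call. They do not tell look-alikes from the thing itself.
- vision.spot_in(camera, thing): "bbox" ([left, top, right, bottom] in pixels, round what is visible of it).
The state is a dict: "time": time; "joint_positions": joint angles; "qd": joint speeds; "joint_torque": joint torques, N m; "position": TCP position; "tool_rot": TCP orientation; "ft_force": force on the tool from outside, world axes, zero at the start; "torque": the same for the moment, N m; "grip_width": opening from 0.0 (shut) to 1.0 (fully open); "grip_force": force on a finger pad.
Only numpy, scipy, OpenCV 4.12 (cv2) and the standard library are available. Lean on these libraries where they do the work, as an engineer would, in place of code of your own. Each camera call takes 0.05 s, during which the arm holds its last target. There are 200 camera calls.

### The job

Push the slides of both tool rests in by their black posts, as far as each will go, and leave them in; one will run fully home and the other binds about half way. Then draw the one that binds fully back out and stand the red marker upright on the white disc on its cover, leaving the good slide fully in and the green marker alone.

Things in the scene. Friction and masses are not known exactly. Their poses are not given: they have to be found in the camera images.
- rest_1: tool rest no. 1, fixed to the bench, place and yaw vary; both look the same. Steel bed 300 x 80 x 12 mm. Origin: centre of its underside; x runs along the slide from the open front (-x, nearer the robot) to the rear, z up. Rear half (x = 0 to 150 mm): closed turquoise cover, flat top 50 mm above the bench, white disc 50 mm across centred at x = 75 mm, y = 0. Dried clay hidden in one of the two covers
- slide_1 (a joint): slide of rest no. 1, m: 0 fully out, 0.100 fully in; starts below 0.02; 2 N moves it, stays where left. With clay it stops hard near 0.048. Aluminium carriage 40 x 60 mm, top 38 mm high, bearing an upright black grip post 24 x 24 mm square, top 100 mm above the bench, post centre at the rest's x = -125 mm + joint value, y = 0. Fully in, post centre is 25 mm from the cover
- rest_2: tool rest no. 2, fixed to the bench, place and yaw vary; both look the same. Steel bed 300 x 80 x 12 mm. Origin: centre of its underside; x runs along the slide from the open front (-x, nearer the robot) to the rear, z up. Rear half (x = 0 to 150 mm): closed turquoise cover, flat top 50 mm above the bench, white disc 50 mm across centred at x = 75 mm, y = 0. Dried clay hidden in one of the two covers
- slide_2 (a joint): slide of rest no. 2, m: 0 fully out, 0.100 fully in; starts below 0.02; 2 N moves it, stays where left. With clay it stops hard near 0.048. Aluminium carriage 40 x 60 mm, top 38 mm high, bearing an upright black grip post 24 x 24 mm square, top 100 mm above the bench, post centre at the rest's x = -125 mm + joint value, y = 0. Fully in, post centre is 25 mm from the cover
- red_marker: loose red plastic marker, standing upright: foot disc 36 mm across and 10 mm high, above it a round stem 22 mm across from 16 to 52 mm height, 56 mm tall in all, about 60 g. Origin: centre of its underside, z up
- green_marker: loose green plastic marker, standing upright: foot disc 36 mm across and 10 mm high, above it a round stem 22 mm across from 16 to 52 mm height, 56 mm tall in all, about 60 g. Origin: centre of its underside, z up. Not to be used
There are look-alikes about, which are no part of the job. Of the things that look like the red_marker, the middle-sized one is meant.

How it is judged:
By the outcome, as a careful person would: the job done as asked, in the order asked, and still so for the second after the job is handed in, with the robot touching nothing.
It also fails if it takes over 72 s, if anything falls off the work surface, if the arm or the gripper's body presses on something with over 40 N, if the wrist force passes 120 N, or if a joint passes its speed limit or range.

## Working session

There is one attempt and no reset: what is moved stays moved. The work goes in short steps, Python scripts to look and compute and a tool call to move; the robot and the scene stay as the last step left them, time stands still between calls to the robot, and variables do not carry over. Pictures are saved under pics/ and viewed, at most 10 in all, crops included, and the job is handed in when it is done.

Besides the shell and the picture viewer there is one more tool, called after "Request:" in YAML: its name, and indented under it one key for each argument. jog_arm: Moves the arm, as the interface text tells. Its arguments: {"type":"object","properties":{"increments":{"type":"array"},"grip_force":{"type":"number"}},"required":["increments"]}

```bash
mkdir -p pics; cat > h.py <<'E'
from bench import ctrl, vision
import numpy as np, cv2
def ray(im,u,v):
    d=np.array([(u-im["cx"])/im["fx"],(v-im["cy"])/im["fy"]]);s=d.copy()
    for _ in range(20): s=d/(1+im["k1"]*(s@s))
    E=np.array(im["extrinsics"]);R=E[:3,:3];t=E[:3,3]
    return -R.T@t, R.T@np.array([s[0],s[1],1])
def at_z(im,u,v,z):
    c,d=ray(im,u,v); return c+d*(z-c[2])/d[2]
def proj(im,p):
    E=np.array(im["extrinsics"]);q=E[:3,:3]@np.array(p)+E[:3,3];s=q[:2]/q[2];s=s*(1+im["k1"]*(s@s))
    return s*[im["fx"],im["fy"]]+[im["cx"],im["cy"]]
E
cat > a.py <<'E'
from h import *
ims=[]
for n in ("top","side"):
    im=vision.get_image(n);ims.append(im["color"])
    c,_=ray(im,280,210);print(n,"cam",c.round(3))
    cv2.imwrite(f"pics/{n}0.png",cv2.resize(im["color"],(784,588)))
    for t in ("rest_1","slide_1","red_marker","green_marker"):
        print(t,[(np.round(b["bbox"]).tolist(),round(b["conf"],2)) for b in vision.spot_in(n,t)])
s=ctrl.get_state();print(s["time"],s["position"],s["tool_rot"],s["grip_width"])
E
python3 a.py
```

```text
top cam [ 0.406 -0.     0.82 ]
rest_1 [([176.0, 131.0, 230.0, 285.0], 0.9), ([364.0, 130.0, 431.0, 287.0], 0.86), ([193.0, 207.0, 223.0, 277.0], 0.74)]
slide_1 [([387.0, 208.0, 434.0, 278.0], 0.76), ([190.0, 208.0, 221.0, 274.0], 0.74), ([178.0, 131.0, 228.0, 282.0], 0.68)]
red_marker [([256.0, 162.0, 274.0, 179.0], 0.84), ([298.0, 179.0, 320.0, 205.0], 0.76)]
green_marker [([271.0, 240.0, 285.0, 256.0], 0.64)]
side cam [0.437 0.533 0.469]
rest_1 [([217.0, 126.0, 355.0, 180.0], 0.82), ([125.0, 253.0, 345.0, 334.0], 0.65), ([288.0, 125.0, 351.0, 170.0], 0.43), ([296.0, 215.0, 317.0, 246.0], 0.36)]
slide_1 [([285.0, 125.0, 351.0, 172.0], 0.79), ([237.0, 256.0, 335.0, 319.0], 0.76)]
red_marker [([202.0, 216.0, 224.0, 246.0], 0.89), ([240.0, 178.0, 264.0, 221.0], 0.81), ([258.0, 240.0, 274.0, 262.0], 0.58)]
green_marker [([296.0, 214.0, 316.0, 247.0], 0.66)]
0.5 [0.17766749 0.62526858 0.22259038] [4.33383532e-01 3.11148873e+00 9.94453126e-05] 1.0039053191988072
```

View pics/top0.png

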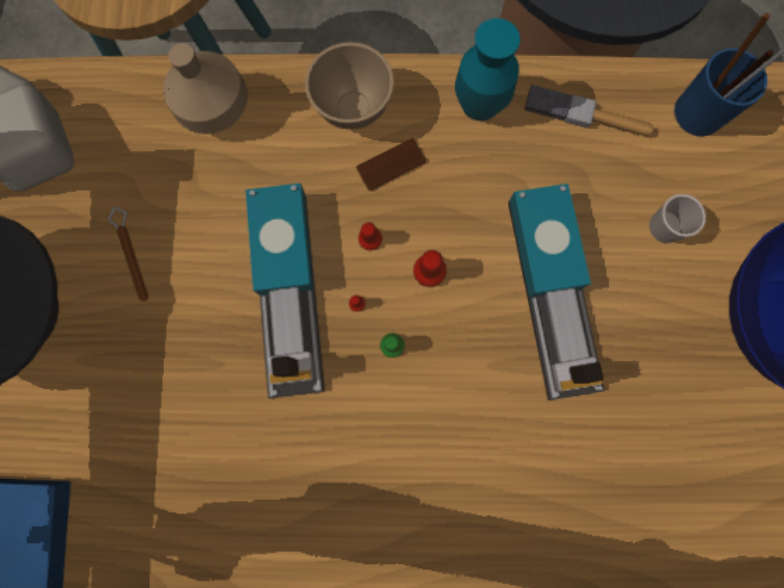

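View pics/side0.png

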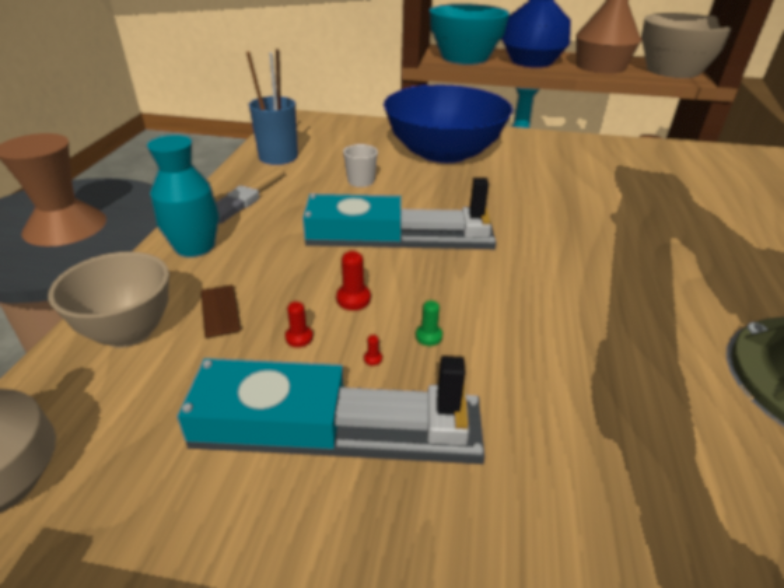

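The top view, at 784 px scale, shows two rests. The left cover disc is at (277,236) and its post at (286,367). The right disc is at (552,237) and its post at (586,373). There are three red markers, and the middle-sized one is at (370,236), or (298,325) in the side view. Green is at (392,345). Next I'll fit models to the colour masks.

```bash
cat > fit.py <<'E'
from h import *
from scipy.optimize import minimize
def hull_mask(im,P):
    q=np.array([proj(im,p) for p in P])
    m=np.zeros((420*4,560*4),np.uint8); h=cv2.convexHull((q*4+1.5).round().astype(np.int32)); cv2.fillConvexPoly(m,h,1); return m
def comp(im,lo,hi,uv,fill=True):
    m=cv2.inRange(cv2.cvtColor(im["color"],cv2.COLOR_BGR2HSV),lo,hi)
    n,l,st,c=cv2.connectedComponentsWithStats(m)
    # component nearest uv
    best=min((i for i in range(1,n) if st[i,4]>25),key=lambda i:np.linalg.norm(c[i]-uv))
    ys,xs=np.nonzero(l==best); o=np.zeros((420,560),np.uint8); o[ys,xs]=1
    if fill:
        cs,_=cv2.findContours(o,cv2.RETR_EXTERNAL,cv2.CHAIN_APPROX_NONE); cv2.fillPoly(o,cs,1)
    return cv2.resize(o,(2240,1680),interpolation=cv2.INTER_NEAREST)
def fit(views,pts,x0,step):
    def f(x):
        s=0
        for im,m in views:
            h=hull_mask(im,pts(x)); s+=1-(h&m).sum()/max(1,(h|m).sum())
        return s/len(views)
    x0=np.array(x0,float);S=np.vstack([x0]+[x0+np.eye(len(x0))[i]*step[i] for i in range(len(x0))])
    r=minimize(f,x0,method="Nelder-Mead",options=dict(initial_simplex=S,xatol=1e-4,fatol=1e-4,maxiter=250)); return r.x.round(4),round(r.fun,3)
def box(x,y,yaw,x0,x1,w,z0,z1):
    c,s=np.cos(yaw),np.sin(yaw)
    return [(x+c*a-s*b,y+s*a+c*b,z) for a in(x0,x1) for b in(-w,w) for z in(z0,z1)]
def marker(x,y,z=0):
    A=np.linspace(0,6.283,24)
    return [(x+r*np.cos(a),y+r*np.sin(a),z+h) for r,h in((.018,0),(.018,.01),(.011,.056)) for a in A]
TURQ=((80,120,40),(100,255,255))
E
cat > b.py <<'E'
from fit import *
T=vision.get_image("top");S=vision.get_image("side");k=560/784
T0=lambda u,v,z:at_z(T,u*k,v*k,z)
for name,d,p in(("L",(277,236),(286,367)),("R",(552,237),(586,373))):
    D=T0(*d,.05);P=T0(*p,.1);v=D-P;yaw=np.arctan2(v[1],v[0]);c,s=np.cos(yaw),np.sin(yaw)
    o=D[:2]-.075*np.array([c,s]); print(name,"init",o,yaw)
    pts=lambda x:box(x[0],x[1],x[2],0,.15,x[3],.012,.05)
    for vs in ([T],[S],[T,S]):
        views=[(im,comp(im,*TURQ,proj(im,D))) for im in vs]
        r=fit(views,pts,[*o,yaw,.038],[.01,.01,.05,.004]);print(name,"cover",r)
    x=r[0]
    for im in(T,S):
        dm=proj(im,(x[0]+.075*np.cos(x[2]),x[1]+.075*np.sin(x[2]),.05))
        w=cv2.inRange(cv2.cvtColor(im["color"],cv2.COLOR_BGR2HSV),(10,0,120),(60,110,255));n,l,st,cc=cv2.connectedComponentsWithStats(w)
        i=min(range(1,n),key=lambda i:np.linalg.norm(cc[i]-dm));print(" disc",at_z(im,*cc[i],.05).round(4),"model",[(x[0]+.075*np.cos(x[2])).round(4),(x[1]+.075*np.sin(x[2])).round(4)])
    for vs in([T],[S]):
        views=[(im,comp(im,(0,0,0),(180,255,50),proj(im,P-[0,0,.03]),False)) for im in vs]
        print(" post q",fit(views,lambda j:box(x[0],x[1],x[2],-.125+j[0]-.012,-.125+j[0]+.012,.012,.038,.1),[.01],[.01]))
mt,ms=np.array((370,236))*k,np.array((298,325))*k
g=at_z(T,*mt,.03)[:2]
for vs in([T],[S],[T,S]):
    views=[(im,np.maximum(comp(im,(0,120,40),(8,255,255),mt if im is T else ms),0)) for im in vs]
    print("red",fit(views,lambda x:marker(*x),g,[.01,.01]))
g=at_z(T,392*k,345*k,.03)[:2]; print("green",g.round(3))
for u,v in((430,268),(357,303)):print("other",T0(u,v,.03).round(3))
E
python3 b.py
```

```text
L init [0.55049187 0.16779621] 0.1672250914127082
L cover (array([0.5542, 0.1734, 0.1328, 0.0377]), np.float64(0.062))
L cover (array([0.5526, 0.1716, 0.1361, 0.0389]), np.float64(0.047))
L cover (array([0.5534, 0.1727, 0.1355, 0.0379]), np.float64(0.06))
 disc [0.6253 0.1815 0.05  ] model [np.float64(0.6277), np.float64(0.1828)]
 disc [0.6275 0.1811 0.05  ] model [np.float64(0.6277), np.float64(0.1828)]
 post q (array([0.01]), np.float64(0.208))
 post q (array([0.0138]), np.float64(0.25))
R init [ 0.5520552  -0.21958699] 0.12158165795246006
R cover (array([ 0.5547, -0.2218,  0.1649,  0.0392]), np.float64(0.047))
R cover (array([ 0.5525, -0.2188,  0.1592,  0.0372]), np.float64(0.16))
R cover (array([ 0.5535, -0.2214,  0.1611,  0.0388]), np.float64(0.111))
 disc [ 0.6271 -0.2096  0.05  ] model [np.float64(0.6275), np.float64(-0.2094)]
 disc [ 0.6295 -0.2108  0.05  ] model [np.float64(0.6275), np.float64(-0.2094)]
 post q (array([0.0047]), np.float64(0.182))
 post q (array([0.0075]), np.float64(0.357))
red (array([0.6352, 0.051 ]), np.float64(0.131))
red (array([0.6377, 0.0481]), np.float64(0.263))
red (array([0.6355, 0.0515]), np.float64(0.2))
green [0.473 0.015]
other [ 0.584 -0.038  0.03 ]
other [0.532 0.066 0.03 ]
```

Request:
jog_arm:
  increments:
    - {"tx":-29,"ty":-29,"tz":4,"gripper":1}
    - {"tx":-58,"ty":-58,"tz":8,"gripper":1}
    - {"tx":-87,"ty":-87,"tz":12,"gripper":1}
    - {"tx":-116,"ty":-116,"tz":16,"gripper":1}
    - {"tx":-145,"ty":-145,"tz":20,"gripper":1}

```text
validation failed for argument at $.in...
```

Request:
jog_arm:
  increments:
    - {"tx":-29,"ty":-29,"tz":4,"gripper":1}
    - {"tx":-58,"ty":-58,"tz":8,"gripper":1}
    - {"tx":-87,"ty":-87,"tz":12,"gripper":1}
    - {"tx":-116,"ty":-116,"tz":16,"gripper":1}
    - {"tx":-145,"ty":-145,"tz":20,"gripper":1}

```text
validation failed for argument at $.in...
```

```bash
cat > go.py <<'E'
# usage: go.py x y z yaw  -> tool-frame shift to target (tool y across the slide axis of given yaw)
import sys; from h import *
from scipy.spatial.transform import Rotation as Ro
s=ctrl.get_state();p=s["position"];R=Ro.from_rotvec(s["tool_rot"])
x,y,z,yaw=map(float,sys.argv[1:5])
best=min((Ro.from_matrix(np.array([[np.cos(a),np.sin(a),0],[np.sin(a),-np.cos(a),0],[0,0,-1]])) for a in(yaw,yaw+np.pi)),key=lambda q:(R.inv()*q).magnitude())
print("t",round(s["time"],2),"pos",p.round(4),"shift mm",(R.inv().apply(np.array([x,y,z])-p)*1000).round(1),"rot",(R.inv()*best).as_rotvec().round(3),"F",s["ft_force"].round(1),"grip",round(s["grip_width"],3),round(s["grip_force"],1),"j7",s["joint_positions"].round(2))
E
python3 go.py .439 .157 .16 .135
```

```text
t 0.6 pos [0.1777 0.6253 0.2226] shift mm [-379.4 -379.1   62.6] rot [ 0.     0.    -0.412] F [-0.8 -0.4 -0.2] grip 1.005 0.0 j7 [-1.28  0.32 -0.07  1.45  0.02  1.37 -0.06]
```

Request:
jog_arm:
  increments:
    - {"tx":-29,"ty":-29,"tz":4,"wx":0,"wy":0,"wz":0,"gripper":1}
    - {"tx":-58,"ty":-58,"tz":8,"wx":0,"wy":0,"wz":0,"gripper":1}
    - {"tx":-87,"ty":-87,"tz":12,"wx":0,"wy":0,"wz":0,"gripper":1}
    - {"tx":-116,"ty":-116,"tz":16,"wx":0,"wy":0,"wz":0,"gripper":1}
    - {"tx":-145,"ty":-145,"tz":20,"wx":0,"wy":0,"wz":0,"gripper":1}

```text
time: 1.02
position: [0.2782, 0.4444, 0.2025]
tool_rot: [0.433, 3.111, 0.001]
ft_force: [0.7, -0.2, 0.1]
grip_width: 1.001
grip_force: 0.0
```

Request:
jog_arm:
  increments:
    - {"tx":-29,"ty":-29,"tz":4,"wx":0,"wy":0,"wz":0,"gripper":1}
    - {"tx":-58,"ty":-58,"tz":8,"wx":0,"wy":0,"wz":0,"gripper":1}
    - {"tx":-87,"ty":-87,"tz":12,"wx":0,"wy":0,"wz":0,"gripper":1}
    - {"tx":-116,"ty":-116,"tz":16,"wx":0,"wy":0,"wz":0,"gripper":1}
    - {"tx":-145,"ty":-145,"tz":20,"wx":0,"wy":0,"wz":0,"gripper":1}

```text
time: 1.43
position: [0.378, 0.2653, 0.1828]
tool_rot: [0.433, 3.111, 0.002]
ft_force: [1.1, 0.6, 0.8]
grip_width: 0.999
grip_force: 0.0
```

Request:
jog_arm:
  increments:
    - {"tx":-22,"ty":-22,"tz":4,"wx":0,"wy":0,"wz":-0.1,"gripper":1}
    - {"tx":-44,"ty":-44,"tz":8,"wx":0,"wy":0,"wz":-0.2,"gripper":1}
    - {"tx":-66,"ty":-66,"tz":12,"wx":0,"wy":0,"wz":-0.3,"gripper":1}
    - {"tx":-87,"ty":-87,"tz":16,"wx":0,"wy":0,"wz":-0.41,"gripper":1}
    - {"tx":-87,"ty":-87,"tz":20,"wx":0,"wy":0,"wz":-0.41,"gripper":1}

```text
time: 1.85
position: [0.4403, 0.1535, 0.163]
tool_rot: [-0.204, 3.133, -0.003]
ft_force: [-0.3, -0.2, -0.1]
grip_width: 0.999
grip_force: 0.0
```

```bash
python3 go.py .439 .157 .065 .135
```

```text
t 1.85 pos [0.4403 0.1535 0.163 ] shift mm [ 1.   3.9 97.9] rot [-0.002  0.002 -0.005] F [-0.3 -0.2 -0.1] grip 0.999 0.0 j7 [-0.78 -0.05  0.37  1.98  0.02  1.2   1.29]
```

Request:
jog_arm:
  increments:
    - {"tx":1,"ty":4,"tz":33,"wx":0,"wy":0,"wz":0,"gripper":1}
    - {"tx":1,"ty":4,"tz":66,"wx":0,"wy":0,"wz":0,"gripper":1}
    - {"tx":1,"ty":4,"tz":98,"wx":0,"wy":0,"wz":0,"gripper":1}
    - {"tx":1,"ty":4,"tz":98,"wx":0,"wy":0,"wz":0,"gripper":0.5}
    - {"tx":1,"ty":4,"tz":98,"wx":0,"wy":0,"wz":0,"gripper":0.35}
  grip_force: 20

```text
time: 2.27
position: [0.4345, 0.163, 0.0638]
tool_rot: [0.208, -3.132, 0.003]
ft_force: [0.2, 0.3, 0.5]
grip_width: 0.918
grip_force: 0.0
```

Request:
jog_arm:
  increments:
    - {"tx":0,"ty":0,"tz":0,"wx":0,"wy":0,"wz":0,"gripper":0.1}
    - {"tx":0,"ty":0,"tz":0,"wx":0,"wy":0,"wz":0,"gripper":0.1}
    - {"tx":0,"ty":0,"tz":0,"wx":0,"wy":0,"wz":0,"gripper":0.1}
    - {"tx":0,"ty":0,"tz":0,"wx":0,"wy":0,"wz":0,"gripper":0.1}
    - {"tx":0,"ty":0,"tz":0,"wx":0,"wy":0,"wz":0,"gripper":0.1}
  grip_force: 20

```text
time: 2.68
position: [0.4364, 0.1638, 0.0656]
tool_rot: [-0.209, 3.133, 0.002]
ft_force: [0.0, -0.2, -0.3]
grip_width: 0.554
grip_force: 0.0
```

```bash
python3 go.py .439 .157 .065 .135
```

```text
t 2.68 pos [0.4364 0.1638 0.0656] shift mm [-1.6 -7.1  0.6] rot [ 0.001  0.002 -0.002] F [ 0.  -0.2 -0.3] grip 0.554 0.0 j7 [-0.78  0.07  0.37  2.09 -0.03  0.99  1.32]
```

Request:
jog_arm:
  increments:
    - {"tx":-2,"ty":-7,"tz":0,"wx":0,"wy":0,"wz":0,"gripper":0.5}
    - {"tx":-2,"ty":-7,"tz":0,"wx":0,"wy":0,"wz":0,"gripper":0.1}
    - {"tx":-2,"ty":-7,"tz":0,"wx":0,"wy":0,"wz":0,"gripper":0.1}
    - {"tx":-2,"ty":-7,"tz":0,"wx":0,"wy":0,"wz":0,"gripper":0.1}
    - {"tx":-2,"ty":-7,"tz":0,"wx":0,"wy":0,"wz":0,"gripper":0.1}
  grip_force: 20

```text
time: 3.1
position: [0.4388, 0.1558, 0.0645]
tool_rot: [0.209, -3.134, 0.003]
ft_force: [1.0, -9.7, 3.6]
grip_width: 0.281
grip_force: 4.4
```

Request:
jog_arm:
  increments:
    - {"tx":0,"ty":0,"tz":0,"wx":0,"wy":0,"wz":0,"gripper":0.1}
    - {"tx":0,"ty":0,"tz":0,"wx":0,"wy":0,"wz":0,"gripper":0.1}
    - {"tx":0,"ty":0,"tz":0,"wx":0,"wy":0,"wz":0,"gripper":0.1}
    - {"tx":0,"ty":0,"tz":0,"wx":0,"wy":0,"wz":0,"gripper":0.1}
    - {"tx":0,"ty":0,"tz":0,"wx":0,"wy":0,"wz":0,"gripper":0.1}
  grip_force: 20

```text
time: 3.52
position: [0.4388, 0.1554, 0.0645]
tool_rot: [0.208, -3.134, 0.003]
ft_force: [0.7, -6.0, 1.8]
grip_width: 0.272
grip_force: 20.0
```

Request:
jog_arm:
  increments:
    - {"tx":-5,"ty":0,"tz":0,"wx":0,"wy":0,"wz":0,"gripper":0.1}
    - {"tx":-11,"ty":0,"tz":0,"wx":0,"wy":0,"wz":0,"gripper":0.1}
    - {"tx":-17,"ty":0,"tz":0,"wx":0,"wy":0,"wz":0,"gripper":0.1}
    - {"tx":-23,"ty":0,"tz":0,"wx":0,"wy":0,"wz":0,"gripper":0.1}
    - {"tx":-29,"ty":0,"tz":0,"wx":0,"wy":0,"wz":0,"gripper":0.1}

```text
time: 3.93
position: [0.4674, 0.1592, 0.0645]
tool_rot: [0.208, -3.133, 0.003]
ft_force: [-1.1, -5.4, 2.9]
grip_width: 0.272
grip_force: 20.0
```

Request:
jog_arm:
  increments:
    - {"tx":-4,"ty":0,"tz":0,"wx":0,"wy":0,"wz":0,"gripper":0.1}
    - {"tx":-8,"ty":0,"tz":0,"wx":0,"wy":0,"wz":0,"gripper":0.1}
    - {"tx":-12,"ty":0,"tz":0,"wx":0,"wy":0,"wz":0,"gripper":0.1}
    - {"tx":-16,"ty":0,"tz":0,"wx":0,"wy":0,"wz":0,"gripper":0.1}
    - {"tx":-20,"ty":0,"tz":0,"wx":0,"wy":0,"wz":0,"gripper":0.1}

```text
time: 4.35
position: [0.4873, 0.1618, 0.0645]
tool_rot: [0.208, -3.134, 0.003]
ft_force: [-0.9, -5.6, 2.9]
grip_width: 0.277
grip_force: 20.0
```

```bash
python3 go.py .528 .170 .065 .135
```

```text
t 4.35 pos [0.4873 0.1618 0.0645] shift mm [-41.4   2.7  -0.5] rot [-0.002 -0.001 -0.003] F [-0.9 -5.6  2.9] grip 0.277 20.0 j7 [-0.74  0.18  0.39  1.98 -0.08  1.    1.4 ]
```

Request:
jog_arm:
  increments:
    - {"tx":-6,"ty":0,"tz":0,"wx":0,"wy":0,"wz":0,"gripper":0.1}
    - {"tx":-12,"ty":0,"tz":0,"wx":0,"wy":0,"wz":0,"gripper":0.1}
    - {"tx":-18,"ty":0.5,"tz":0,"wx":0,"wy":0,"wz":0,"gripper":0.1}
    - {"tx":-24,"ty":1,"tz":0,"wx":0,"wy":0,"wz":0,"gripper":0.1}
    - {"tx":-30,"ty":1,"tz":0,"wx":0,"wy":0,"wz":0,"gripper":0.1}

```text
time: 4.77
position: [0.5171, 0.1657, 0.0645]
tool_rot: [0.207, -3.134, 0.005]
ft_force: [-0.2, -6.6, 2.8]
grip_width: 0.275
grip_force: 20.0
```

Request:
jog_arm:
  increments:
    - {"tx":-2,"ty":0,"tz":0,"wx":0,"wy":0,"wz":0,"gripper":0.1}
    - {"tx":-4,"ty":0,"tz":0,"wx":0,"wy":0,"wz":0,"gripper":0.1}
    - {"tx":-6,"ty":0,"tz":0,"wx":0,"wy":0,"wz":0,"gripper":0.1}
    - {"tx":-8,"ty":0,"tz":0,"wx":0,"wy":0,"wz":0,"gripper":0.1}
    - {"tx":-10,"ty":0,"tz":0,"wx":0,"wy":0,"wz":0,"gripper":0.1}

```text
time: 5.18
position: [0.5258, 0.1668, 0.0645]
tool_rot: [0.207, -3.131, 0.005]
ft_force: [-7.9, -9.3, 9.7]
grip_width: 0.273
grip_force: 20.0
```

Request:
jog_arm:
  increments:
    - {"tx":-1,"ty":0,"tz":0,"wx":0,"wy":0,"wz":0,"gripper":0.1}
    - {"tx":-2,"ty":0,"tz":0,"wx":0,"wy":0,"wz":0,"gripper":0.1}
    - {"tx":-3,"ty":0,"tz":0,"wx":0,"wy":0,"wz":0,"gripper":0.1}
    - {"tx":-4,"ty":0,"tz":0,"wx":0,"wy":0,"wz":0,"gripper":0.1}
    - {"tx":-4,"ty":0,"tz":0,"wx":0,"wy":0,"wz":0,"gripper":0.1}

```text
time: 5.6
position: [0.526, 0.1669, 0.0644]
tool_rot: [0.206, -3.123, 0.006]
ft_force: [-14.8, -8.9, 15.1]
grip_width: 0.274
grip_force: 20.0
```

Request:
jog_arm:
  increments:
    - {"tx":3,"ty":0,"tz":0,"wx":0,"wy":0,"wz":0,"gripper":0.6}
    - {"tx":3,"ty":0,"tz":0,"wx":0,"wy":0,"wz":0,"gripper":0.6}
    - {"tx":3,"ty":0,"tz":0,"wx":0,"wy":0,"wz":0,"gripper":0.6}
    - {"tx":3,"ty":0,"tz":0,"wx":0,"wy":0,"wz":0,"gripper":0.6}
    - {"tx":3,"ty":0,"tz":-20,"wx":0,"wy":0,"wz":0,"gripper":0.6}

```text
time: 6.02
position: [0.5251, 0.1697, 0.0813]
tool_rot: [0.21, -3.129, 0.003]
ft_force: [-1.2, -0.2, 0.5]
grip_width: 0.554
grip_force: 0.0
```

Request:
jog_arm:
  increments:
    - {"tx":0,"ty":0,"tz":-40,"wx":0,"wy":0,"wz":0,"gripper":0.6}
    - {"tx":0,"ty":0,"tz":-80,"wx":0,"wy":0,"wz":0,"gripper":0.6}
    - {"tx":0,"ty":0,"tz":-85,"wx":0,"wy":0,"wz":0,"gripper":0.6}
    - {"tx":0,"ty":0,"tz":-85,"wx":0,"wy":0,"wz":0,"gripper":0.6}
    - {"tx":0,"ty":0,"tz":-85,"wx":0,"wy":0,"wz":0,"gripper":0.6}

```text
time: 6.43
position: [0.5277, 0.1703, 0.1694]
tool_rot: [-0.21, 3.134, 0.001]
ft_force: [-0.4, -0.3, -0.8]
grip_width: 0.6
grip_force: 0.0
```

```bash
python3 go.py .436 -.240 .165 .162
```

```text
t 6.43 pos [0.5277 0.1703 0.1694] shift mm [ 145.7 -394.4    4. ] rot [ 0.001  0.001 -0.028] F [-0.4 -0.3 -0.8] grip 0.6 0.0 j7 [-0.73  0.15  0.41  1.78 -0.07  1.22  1.4 ]
```

Request:
jog_arm:
  increments:
    - {"tx":14,"ty":-39,"tz":0,"wx":0,"wy":0,"wz":0,"gripper":0.6}
    - {"tx":28,"ty":-78,"tz":0,"wx":0,"wy":0,"wz":0,"gripper":0.6}
    - {"tx":42,"ty":-117,"tz":0,"wx":0,"wy":0,"wz":0,"gripper":0.6}
    - {"tx":56,"ty":-156,"tz":0,"wx":0,"wy":0,"wz":0,"gripper":0.6}
    - {"tx":70,"ty":-195,"tz":0,"wx":0,"wy":0,"wz":0,"gripper":0.6}

```text
time: 6.85
position: [0.4823, -0.0342, 0.1674]
tool_rot: [0.21, -3.131, 0.0]
ft_force: [0.3, 0.4, -0.7]
grip_width: 0.599
grip_force: 0.0
```

Request:
jog_arm:
  increments:
    - {"tx":14,"ty":-39,"tz":0,"wx":0,"wy":0,"wz":0,"gripper":0.6}
    - {"tx":28,"ty":-78,"tz":0,"wx":0,"wy":0,"wz":-0.03,"gripper":0.6}
    - {"tx":42,"ty":-117,"tz":0,"wx":0,"wy":0,"wz":-0.03,"gripper":0.6}
    - {"tx":56,"ty":-156,"tz":0,"wx":0,"wy":0,"wz":-0.03,"gripper":0.6}
    - {"tx":70,"ty":-195,"tz":0,"wx":0,"wy":0,"wz":-0.03,"gripper":0.6}

```text
time: 7.27
position: [0.439, -0.2364, 0.1678]
tool_rot: [0.257, -3.129, -0.002]
ft_force: [1.5, -1.0, 0.4]
grip_width: 0.595
grip_force: 0.0
```

Request:
jog_arm:
  increments:
    - {"tx":5,"ty":-4,"tz":0,"wx":0,"wy":0,"wz":0,"gripper":0.6}
    - {"tx":5,"ty":-4,"tz":0,"wx":0,"wy":0,"wz":0,"gripper":0.6}
    - {"tx":5,"ty":-4,"tz":0,"wx":0,"wy":0,"wz":0,"gripper":0.6}
    - {"tx":5,"ty":-4,"tz":0,"wx":0,"wy":0,"wz":0,"gripper":0.6}
    - {"tx":5,"ty":-4,"tz":0,"wx":0,"wy":0,"wz":0,"gripper":0.6}

```text
time: 7.68
position: [0.4371, -0.238, 0.1689]
tool_rot: [0.262, -3.13, -0.001]
ft_force: [-0.1, 0.8, 0.1]
grip_width: 0.599
grip_force: 0.0
```

```bash
python3 go.py .436 -.240 .065 .162
```

```text
t 7.68 pos [ 0.4371 -0.238   0.1689] shift mm [  1.3  -1.9 103.9] rot [ 0.001 -0.001  0.005] F [-0.1  0.8  0.1] grip 0.599 0.0 j7 [-0.33  0.02  0.79  1.92 -0.01  1.21  2.21]
```

Request:
jog_arm:
  increments:
    - {"tx":1,"ty":-2,"tz":30,"wx":0,"wy":0,"wz":0,"gripper":0.6}
    - {"tx":1,"ty":-2,"tz":60,"wx":0,"wy":0,"wz":0,"gripper":0.6}
    - {"tx":1,"ty":-2,"tz":90,"wx":0,"wy":0,"wz":0,"gripper":0.6}
    - {"tx":1,"ty":-2,"tz":104,"wx":0,"wy":0,"wz":0,"gripper":0.6}
    - {"tx":1,"ty":-2,"tz":104,"wx":0,"wy":0,"wz":0,"gripper":0.6}

```text
time: 8.1
position: [0.4337, -0.2395, 0.0621]
tool_rot: [0.26, -3.124, -0.004]
ft_force: [-0.8, 0.2, 0.1]
grip_width: 0.6
grip_force: 0.0
```

Request:
jog_arm:
  increments:
    - {"tx":0,"ty":0,"tz":0,"wx":0,"wy":0,"wz":0,"gripper":0.1}
    - {"tx":0,"ty":0,"tz":0,"wx":0,"wy":0,"wz":0,"gripper":0.1}
    - {"tx":0,"ty":0,"tz":0,"wx":0,"wy":0,"wz":0,"gripper":0.1}
    - {"tx":0,"ty":0,"tz":0,"wx":0,"wy":0,"wz":0,"gripper":0.1}
    - {"tx":0,"ty":0,"tz":0,"wx":0,"wy":0,"wz":0,"gripper":0.1}
  grip_force: 20

```text
time: 8.52
position: [0.4368, -0.2427, 0.0666]
tool_rot: [-0.257, 3.129, -0.001]
ft_force: [3.0, -10.1, -0.3]
grip_width: 0.309
grip_force: 5.7
```

Request:
jog_arm:
  increments:
    - {"tx":0,"ty":0,"tz":0,"wx":0,"wy":0,"wz":0,"gripper":0.1}
    - {"tx":0,"ty":0,"tz":0,"wx":0,"wy":0,"wz":0,"gripper":0.1}
    - {"tx":0,"ty":0,"tz":0,"wx":0,"wy":0,"wz":0,"gripper":0.1}
    - {"tx":0,"ty":0,"tz":0,"wx":0,"wy":0,"wz":0,"gripper":0.1}
    - {"tx":0,"ty":0,"tz":0,"wx":0,"wy":0,"wz":0,"gripper":0.1}
  grip_force: 20

```text
time: 8.93
position: [0.437, -0.2441, 0.0666]
tool_rot: [-0.256, 3.128, -0.005]
ft_force: [1.9, -5.2, 0.9]
grip_width: 0.271
grip_force: 20.0
```

Request:
jog_arm:
  increments:
    - {"tx":-7,"ty":0,"tz":0,"wx":0,"wy":0,"wz":0,"gripper":0.1}
    - {"tx":-14,"ty":0,"tz":0,"wx":0,"wy":0,"wz":0,"gripper":0.1}
    - {"tx":-21,"ty":0,"tz":0,"wx":0,"wy":0,"wz":0,"gripper":0.1}
    - {"tx":-28,"ty":0,"tz":0,"wx":0,"wy":0,"wz":0,"gripper":0.1}
    - {"tx":-34,"ty":0,"tz":0,"wx":0,"wy":0,"wz":0,"gripper":0.1}

```text
time: 9.35
position: [0.4705, -0.2383, 0.0665]
tool_rot: [-0.256, 3.13, -0.004]
ft_force: [-1.5, -5.0, 5.4]
grip_width: 0.271
grip_force: 20.0
```

Request:
jog_arm:
  increments:
    - {"tx":-2,"ty":0,"tz":0,"wx":0,"wy":0,"wz":0,"gripper":0.1}
    - {"tx":-4,"ty":0,"tz":0,"wx":0,"wy":0,"wz":0,"gripper":0.1}
    - {"tx":-6,"ty":0,"tz":0,"wx":0,"wy":0,"wz":0,"gripper":0.1}
    - {"tx":-8,"ty":0,"tz":0,"wx":0,"wy":0,"wz":0,"gripper":0.1}
    - {"tx":-10,"ty":0,"tz":0,"wx":0,"wy":0,"wz":0,"gripper":0.1}

```text
time: 9.77
position: [0.4797, -0.2367, 0.0665]
tool_rot: [-0.256, 3.131, -0.003]
ft_force: [-6.6, -5.4, 11.3]
grip_width: 0.272
grip_force: 20.0
```

Request:
jog_arm:
  increments:
    - {"tx":-1,"ty":0,"tz":0,"wx":0,"wy":0,"wz":0,"gripper":0.1}
    - {"tx":-2,"ty":0,"tz":0,"wx":0,"wy":0,"wz":0,"gripper":0.1}
    - {"tx":-3,"ty":0,"tz":0,"wx":0,"wy":0,"wz":0,"gripper":0.1}
    - {"tx":-4,"ty":0,"tz":0,"wx":0,"wy":0,"wz":0,"gripper":0.1}
    - {"tx":-5,"ty":0,"tz":0,"wx":0,"wy":0,"wz":0,"gripper":0.1}

```text
time: 10.18
position: [0.4799, -0.2367, 0.0664]
tool_rot: [0.253, -3.123, -0.001]
ft_force: [-15.1, -4.6, 17.8]
grip_width: 0.273
grip_force: 20.0
```

Request:
jog_arm:
  increments:
    - {"tx":8,"ty":0,"tz":0,"wx":0,"wy":0,"wz":0,"gripper":0.1}
    - {"tx":17,"ty":0,"tz":0,"wx":0,"wy":0,"wz":0,"gripper":0.1}
    - {"tx":26,"ty":0,"tz":0,"wx":0,"wy":0,"wz":0,"gripper":0.1}
    - {"tx":35,"ty":0,"tz":0,"wx":0,"wy":0,"wz":0,"gripper":0.1}
    - {"tx":44,"ty":0,"tz":0,"wx":0,"wy":0,"wz":0,"gripper":0.1}

```text
time: 10.6
position: [0.4421, -0.2432, 0.0665]
tool_rot: [-0.256, 3.128, -0.005]
ft_force: [4.1, -6.9, 2.1]
grip_width: 0.272
grip_force: 20.0
```

Request:
jog_arm:
  increments:
    - {"tx":2,"ty":0,"tz":0,"wx":0,"wy":0,"wz":0,"gripper":0.1}
    - {"tx":4,"ty":0,"tz":0,"wx":0,"wy":0,"wz":0,"gripper":0.1}
    - {"tx":6,"ty":0,"tz":0,"wx":0,"wy":0,"wz":0,"gripper":0.1}
    - {"tx":8,"ty":0,"tz":0,"wx":0,"wy":0,"wz":0,"gripper":0.1}
    - {"tx":10,"ty":0,"tz":0,"wx":0,"wy":0,"wz":0,"gripper":0.1}

```text
time: 11.02
position: [0.4325, -0.2449, 0.0665]
tool_rot: [-0.256, 3.128, -0.005]
ft_force: [3.6, -6.1, 0.5]
grip_width: 0.277
grip_force: 20.0
```

Request:
jog_arm:
  increments:
    - {"tx":1,"ty":0,"tz":0,"wx":0,"wy":0,"wz":0,"gripper":0.1}
    - {"tx":2,"ty":0,"tz":0,"wx":0,"wy":0,"wz":0,"gripper":0.1}
    - {"tx":3,"ty":0,"tz":0,"wx":0,"wy":0,"wz":0,"gripper":0.1}
    - {"tx":4,"ty":0,"tz":0,"wx":0,"wy":0,"wz":0,"gripper":0.1}
    - {"tx":5,"ty":0,"tz":0,"wx":0,"wy":0,"wz":0,"gripper":0.1}

```text
time: 11.43
position: [0.4321, -0.2449, 0.0666]
tool_rot: [-0.257, 3.119, -0.009]
ft_force: [17.4, -6.1, -13.7]
grip_width: 0.275
grip_force: 20.0
```

Request:
jog_arm:
  increments:
    - {"tx":-5,"ty":0,"tz":0,"wx":0,"wy":0,"wz":0,"gripper":0.6}
    - {"tx":-5,"ty":0,"tz":0,"wx":0,"wy":0,"wz":0,"gripper":0.6}
    - {"tx":-5,"ty":0,"tz":0,"wx":0,"wy":0,"wz":0,"gripper":0.6}
    - {"tx":-5,"ty":0,"tz":0,"wx":0,"wy":0,"wz":0,"gripper":0.6}
    - {"tx":-5,"ty":0,"tz":-20,"wx":0,"wy":0,"wz":0,"gripper":0.6}

```text
time: 11.85
position: [0.4277, -0.241, 0.0824]
tool_rot: [0.256, -3.124, -0.005]
ft_force: [0.2, 0.6, -0.1]
grip_width: 0.549
grip_force: 0.0
```

Request:
jog_arm:
  increments:
    - {"tx":0,"ty":0,"tz":-40,"wx":0,"wy":0,"wz":0,"gripper":0.6}
    - {"tx":0,"ty":0,"tz":-80,"wx":0,"wy":0,"wz":0,"gripper":0.6}
    - {"tx":0,"ty":0,"tz":-85,"wx":0,"wy":0,"wz":0,"gripper":0.6}
    - {"tx":0,"ty":0,"tz":-85,"wx":0,"wy":0,"wz":0,"gripper":0.6}
    - {"tx":0,"ty":0,"tz":-85,"wx":0,"wy":0,"wz":0,"gripper":0.6}

```text
time: 12.27
position: [0.4306, -0.2424, 0.1701]
tool_rot: [-0.257, 3.131, 0.002]
ft_force: [-0.2, 0.2, 0.1]
grip_width: 0.596
grip_force: 0.0
```

```bash
python3 go.py .6355 .051 .165 .15; cat > c.py <<'E'
import sys; from h import *
for n in sys.argv[2:]:
    cv2.imwrite(f"pics/{n}{sys.argv[1]}.png",cv2.resize(vision.get_image(n)["color"],(784,588)))
E
python3 c.py 1 top side
```

```text
t 12.27 pos [ 0.4306 -0.2424  0.1701] shift mm [-250.   256.1    5.5] rot [0.002 0.    0.014] F [-0.2  0.2  0.1] grip 0.596 0.0 j7 [-0.34  0.01  0.81  1.92 -0.01  1.22  2.21]
```

View pics/side1.png

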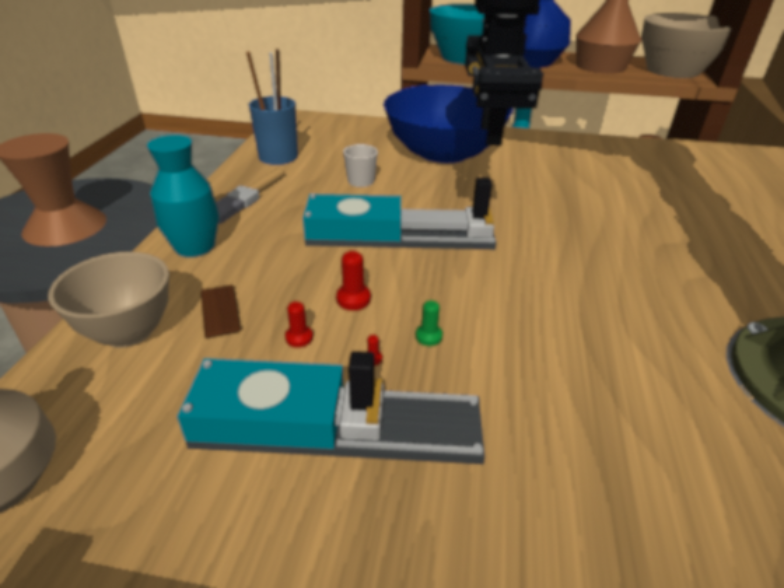

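The left slide is home, with its post at (362,380) beside the cover. The right slide is fully out, with its post at (482,197). The markers haven't moved. Next is the red marker at (298,325).

Request:
jog_arm:
  increments:
    - {"tx":-29,"ty":29,"tz":0,"wx":0,"wy":0,"wz":0,"gripper":0.6}
    - {"tx":-58,"ty":58,"tz":0,"wx":0,"wy":0,"wz":0,"gripper":0.6}
    - {"tx":-87,"ty":87,"tz":0,"wx":0,"wy":0,"wz":0,"gripper":0.6}
    - {"tx":-116,"ty":116,"tz":0,"wx":0,"wy":0,"wz":0,"gripper":0.6}
    - {"tx":-145,"ty":145,"tz":0,"wx":0,"wy":0,"wz":0,"gripper":0.6}

```text
time: 12.78
position: [0.55, -0.0747, 0.1685]
tool_rot: [0.255, -3.128, -0.001]
ft_force: [0.4, -1.1, -0.2]
grip_width: 0.6
grip_force: 0.0
```

Request:
jog_arm:
  increments:
    - {"tx":-26,"ty":28,"tz":0,"wx":0,"wy":0,"wz":0,"gripper":0.6}
    - {"tx":-52,"ty":56,"tz":0,"wx":0,"wy":0,"wz":0,"gripper":0.6}
    - {"tx":-78,"ty":84,"tz":0,"wx":0,"wy":0,"wz":0,"gripper":0.6}
    - {"tx":-105,"ty":111,"tz":0,"wx":0,"wy":0,"wz":0,"gripper":0.6}
    - {"tx":-105,"ty":111,"tz":0,"wx":0,"wy":0,"wz":0,"gripper":0.6}

```text
time: 13.2
position: [0.6375, 0.0604, 0.1667]
tool_rot: [0.273, -3.127, -0.005]
ft_force: [-0.7, 1.6, 0.1]
grip_width: 0.602
grip_force: 0.0
```

Request:
jog_arm:
  increments:
    - {"tx":0,"ty":0,"tz":20,"wx":0,"wy":0,"wz":0,"gripper":0.6}
    - {"tx":0,"ty":0,"tz":40,"wx":0,"wy":0,"wz":0,"gripper":0.6}
    - {"tx":0,"ty":0,"tz":55,"wx":0,"wy":0,"wz":0,"gripper":0.6}
    - {"tx":0,"ty":0,"tz":55,"wx":0,"wy":0,"wz":0,"gripper":0.6}
    - {"tx":0,"ty":0,"tz":55,"wx":0,"wy":0,"wz":0,"gripper":0.6}

```text
time: 13.62
position: [0.6343, 0.0496, 0.1133]
tool_rot: [0.255, -3.127, 0.001]
ft_force: [1.6, 0.1, 0.7]
grip_width: 0.599
grip_force: 0.0
```

```bash
python3 go.py .6355 .051 .02 .15; python3 c.py 2 top side; python3 - <<'E'
import cv2,numpy as np
a=cv2.imread("pics/top2.png");b=cv2.imread("pics/side2.png")
c=np.hstack([cv2.resize(a[150:350,300:500],(400,400)),cv2.resize(b[230:430,220:420],(400,400))]);cv2.imwrite("pics/c2.png",c)
E
```

```text
t 13.62 pos [0.6343 0.0496 0.1133] shift mm [-1.8  1.2 93.3] rot [-0.    -0.005  0.013] F [1.6 0.1 0.7] grip 0.599 0.0 j7 [-0.57  0.41  0.58  1.63 -0.23  1.18  1.79]
```

View pics/c2.png

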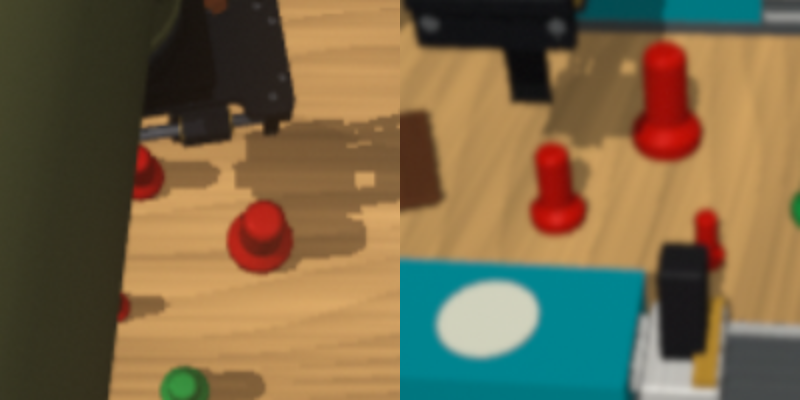

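The side crop shows a finger at (530,80) above and behind the middle marker at (552,190), and the gripper is clear of the larger marker. I'll descend and grip.

Request:
jog_arm:
  increments:
    - {"tx":-2,"ty":1,"tz":25,"wx":0,"wy":0,"wz":0,"gripper":0.6}
    - {"tx":-2,"ty":1,"tz":50,"wx":0,"wy":0,"wz":0,"gripper":0.6}
    - {"tx":-2,"ty":1,"tz":70,"wx":0,"wy":0,"wz":0,"gripper":0.6}
    - {"tx":-2,"ty":1,"tz":82,"wx":0,"wy":0,"wz":0,"gripper":0.6}
    - {"tx":-2,"ty":1,"tz":91,"wx":0,"wy":0,"wz":0,"gripper":0.6}

```text
time: 14.13
position: [0.6378, 0.0514, 0.0241]
tool_rot: [0.256, -3.131, -0.0]
ft_force: [-0.3, 1.1, 0.3]
grip_width: 0.6
grip_force: 0.0
```

Request:
jog_arm:
  increments:
    - {"tx":0,"ty":0,"tz":0,"wx":0,"wy":0,"wz":0,"gripper":0.5}
    - {"tx":0,"ty":0,"tz":0,"wx":0,"wy":0,"wz":0,"gripper":0.3}
    - {"tx":0,"ty":0,"tz":0,"wx":0,"wy":0,"wz":0,"gripper":0.1}
    - {"tx":0,"ty":0,"tz":0,"wx":0,"wy":0,"wz":0,"gripper":0.1}
    - {"tx":0,"ty":0,"tz":0,"wx":0,"wy":0,"wz":0,"gripper":0.1}
  grip_force: 15

```text
time: 14.55
position: [0.6387, 0.0515, 0.0258]
tool_rot: [-0.256, 3.129, 0.001]
ft_force: [0.1, 0.2, -0.3]
grip_width: 0.307
grip_force: 0.0
```

Request:
jog_arm:
  increments:
    - {"tx":0,"ty":0,"tz":0,"wx":0,"wy":0,"wz":0,"gripper":0.1}
    - {"tx":0,"ty":0,"tz":0,"wx":0,"wy":0,"wz":0,"gripper":0.1}
    - {"tx":0,"ty":0,"tz":0,"wx":0,"wy":0,"wz":0,"gripper":0.1}
    - {"tx":0,"ty":0,"tz":0,"wx":0,"wy":0,"wz":0,"gripper":0.1}
    - {"tx":0,"ty":0,"tz":0,"wx":0,"wy":0,"wz":0,"gripper":0.1}
  grip_force: 15

```text
time: 14.97
position: [0.6385, 0.0514, 0.0254]
tool_rot: [-0.256, 3.13, 0.0]
ft_force: [-0.5, 0.3, 5.5]
grip_width: 0.24
grip_force: 15.0
```

```bash
python3 go.py .6275 -.2095 .165 .15
```

```text
t 14.97 pos [0.6385 0.0514 0.0254] shift mm [  53.  -255.6 -139.7] rot [0.    0.001 0.013] F [-0.5  0.3  5.5] grip 0.24 15.0 j7 [-0.54  0.5   0.54  1.7  -0.3   1.02  1.83]
```

Request:
jog_arm:
  increments:
    - {"tx":0,"ty":0,"tz":-15,"wx":0,"wy":0,"wz":0,"gripper":0.1}
    - {"tx":0,"ty":0,"tz":-40,"wx":0,"wy":0,"wz":0,"gripper":0.1}
    - {"tx":0,"ty":0,"tz":-70,"wx":0,"wy":0,"wz":0,"gripper":0.1}
    - {"tx":0,"ty":0,"tz":-100,"wx":0,"wy":0,"wz":0,"gripper":0.1}
    - {"tx":0,"ty":0,"tz":-125,"wx":0,"wy":0,"wz":0,"gripper":0.1}

```text
time: 15.38
position: [0.6376, 0.0514, 0.1509]
tool_rot: [-0.256, 3.131, 0.0]
ft_force: [0.0, -0.2, -1.0]
grip_width: 0.24
grip_force: 15.0
```

Request:
jog_arm:
  increments:
    - {"tx":4,"ty":-20,"tz":0,"wx":0,"wy":0,"wz":0,"gripper":0.1}
    - {"tx":10,"ty":-50,"tz":0,"wx":0,"wy":0,"wz":0,"gripper":0.1}
    - {"tx":17,"ty":-80,"tz":0,"wx":0,"wy":0,"wz":0,"gripper":0.1}
    - {"tx":23,"ty":-110,"tz":0,"wx":0,"wy":0,"wz":0,"gripper":0.1}
    - {"tx":29,"ty":-140,"tz":0,"wx":0,"wy":0,"wz":0,"gripper":0.1}

```text
time: 15.8
position: [0.6312, -0.0925, 0.1489]
tool_rot: [0.257, -3.13, -0.001]
ft_force: [0.4, 0.1, 0.2]
grip_width: 0.242
grip_force: 15.0
```

Request:
jog_arm:
  increments:
    - {"tx":6,"ty":-30,"tz":0,"wx":0,"wy":0,"wz":0,"gripper":0.1}
    - {"tx":12,"ty":-60,"tz":0,"wx":0,"wy":0,"wz":0,"gripper":0.1}
    - {"tx":18,"ty":-90,"tz":0,"wx":0,"wy":0,"wz":0,"gripper":0.1}
    - {"tx":24,"ty":-116,"tz":0,"wx":0,"wy":0,"wz":0,"gripper":0.1}
    - {"tx":24,"ty":-116,"tz":0,"wx":0,"wy":0,"wz":0,"gripper":0.1}

```text
time: 16.22
position: [0.6242, -0.2184, 0.1492]
tool_rot: [0.241, -3.13, 0.008]
ft_force: [-0.4, -0.0, -0.9]
grip_width: 0.244
grip_force: 15.0
```

Request:
jog_arm:
  increments:
    - {"tx":0,"ty":0,"tz":15,"wx":0,"wy":0,"wz":0,"gripper":0.1}
    - {"tx":0,"ty":0,"tz":30,"wx":0,"wy":0,"wz":0,"gripper":0.1}
    - {"tx":0,"ty":0,"tz":40,"wx":0,"wy":0,"wz":0,"gripper":0.1}
    - {"tx":0,"ty":0,"tz":40,"wx":0,"wy":0,"wz":0,"gripper":0.1}
    - {"tx":0,"ty":0,"tz":40,"wx":0,"wy":0,"wz":0,"gripper":0.1}

```text
time: 16.63
position: [0.6266, -0.2092, 0.1087]
tool_rot: [0.257, -3.129, -0.001]
ft_force: [0.1, 0.1, -0.2]
grip_width: 0.246
grip_force: 15.0
```

```bash
python3 go.py .6275 -.2095 .076 .15; python3 - <<'E'
from h import *
p=ctrl.get_state()["position"];o=[]
for n in("top","side"):
    im=vision.get_image(n);a=im["color"];c=proj(im,p).round().astype(int)
    x,y=np.clip(c[0]-50,0,460),np.clip(c[1]-50,0,320);o.append(cv2.resize(a[y:y+100,x:x+100],(400,400),interpolation=cv2.INTER_CUBIC));print(n,c,x,y)
cv2.imwrite("pics/c3.png",np.hstack(o))
E
```

```text
t 16.63 pos [ 0.6266 -0.2092  0.1087] shift mm [-0.9 -0.5 32.7] rot [ 0.001 -0.002  0.014] F [ 0.1  0.1 -0.2] grip 0.246 15.0 j7 [-0.21  0.48  0.65  1.58 -0.3   1.19  2.24]
top [402 161] 352 111
side [253 123] 203 73
```

View pics/c3.png

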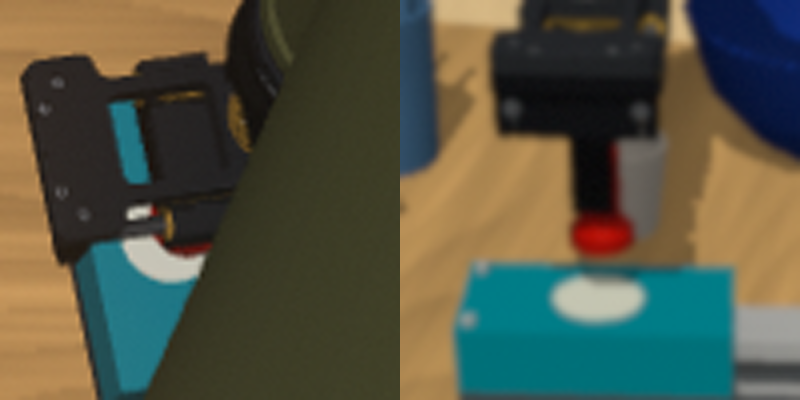

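The side crop shows the foot at (602,236) above the disc at (598,297). It is held upright, about 3 mm toward −x of the finger centre. I'll correct for that and lower it.

Request:
jog_arm:
  increments:
    - {"tx":-4,"ty":0,"tz":8,"wx":0,"wy":0,"wz":0,"gripper":0.1}
    - {"tx":-4,"ty":0,"tz":16,"wx":0,"wy":0,"wz":0,"gripper":0.1}
    - {"tx":-4,"ty":0,"tz":23,"wx":0,"wy":0,"wz":0,"gripper":0.1}
    - {"tx":-4,"ty":0,"tz":28,"wx":0,"wy":0,"wz":0,"gripper":0.1}
    - {"tx":-4,"ty":0,"tz":30,"wx":0,"wy":0,"wz":0,"gripper":0.1}

```text
time: 17.15
position: [0.6303, -0.2088, 0.078]
tool_rot: [0.256, -3.129, -0.001]
ft_force: [0.0, -0.2, -1.0]
grip_width: 0.244
grip_force: 15.0
```

Request:
jog_arm:
  increments:
    - {"tx":0,"ty":0,"tz":0.5,"wx":0,"wy":0,"wz":0,"gripper":0.1}
    - {"tx":0,"ty":0,"tz":1,"wx":0,"wy":0,"wz":0,"gripper":0.1}
    - {"tx":0,"ty":0,"tz":1.5,"wx":0,"wy":0,"wz":0,"gripper":0.1}
    - {"tx":0,"ty":0,"tz":2,"wx":0,"wy":0,"wz":0,"gripper":0.1}
    - {"tx":0,"ty":0,"tz":2,"wx":0,"wy":0,"wz":0,"gripper":0.1}

```text
time: 17.57
position: [0.6312, -0.2092, 0.0778]
tool_rot: [-0.256, 3.131, -0.0]
ft_force: [-1.0, 1.2, -0.5]
grip_width: 0.243
grip_force: 15.0
```

Request:
jog_arm:
  increments:
    - {"tx":0,"ty":0,"tz":0.5,"wx":0,"wy":0,"wz":0,"gripper":0.1}
    - {"tx":0,"ty":0,"tz":1,"wx":0,"wy":0,"wz":0,"gripper":0.1}
    - {"tx":0,"ty":0,"tz":1.5,"wx":0,"wy":0,"wz":0,"gripper":0.1}
    - {"tx":0,"ty":0,"tz":2,"wx":0,"wy":0,"wz":0,"gripper":0.1}
    - {"tx":0,"ty":0,"tz":2,"wx":0,"wy":0,"wz":0,"gripper":0.1}

```text
time: 17.98
position: [0.6311, -0.2092, 0.0756]
tool_rot: [-0.256, 3.131, 0.0]
ft_force: [-0.8, -0.3, 0.8]
grip_width: 0.24
grip_force: 15.0
```

Request:
jog_arm:
  increments:
    - {"tx":0,"ty":0,"tz":0.5,"wx":0,"wy":0,"wz":0,"gripper":0.1}
    - {"tx":0,"ty":0,"tz":1,"wx":0,"wy":0,"wz":0,"gripper":0.1}
    - {"tx":0,"ty":0,"tz":1,"wx":0,"wy":0,"wz":0,"gripper":0.1}
    - {"tx":0,"ty":0,"tz":1,"wx":0,"wy":0,"wz":0,"gripper":0.1}
    - {"tx":0,"ty":0,"tz":1,"wx":0,"wy":0,"wz":0,"gripper":0.1}

```text
time: 18.4
position: [0.6312, -0.2093, 0.0754]
tool_rot: [-0.256, 3.131, 0.0]
ft_force: [-1.7, 1.2, 5.0]
grip_width: 0.241
grip_force: 15.0
```

Contact is made at 5 N, so I'll open and then lift.

Request:
jog_arm:
  increments:
    - {"tx":0,"ty":0,"tz":-0.5,"wx":0,"wy":0,"wz":0,"gripper":0.3}
    - {"tx":0,"ty":0,"tz":-0.5,"wx":0,"wy":0,"wz":0,"gripper":0.4}
    - {"tx":0,"ty":0,"tz":-0.5,"wx":0,"wy":0,"wz":0,"gripper":0.5}
    - {"tx":0,"ty":0,"tz":-0.5,"wx":0,"wy":0,"wz":0,"gripper":0.6}
    - {"tx":0,"ty":0,"tz":-0.5,"wx":0,"wy":0,"wz":0,"gripper":0.6}

```text
time: 18.82
position: [0.631, -0.2091, 0.0748]
tool_rot: [0.256, -3.131, -0.0]
ft_force: [-0.5, 1.0, -0.3]
grip_width: 0.517
grip_force: 0.0
```

Request:
jog_arm:
  increments:
    - {"tx":0,"ty":0,"tz":0,"wx":0,"wy":0,"wz":0,"gripper":0.6}
    - {"tx":0,"ty":0,"tz":-10,"wx":0,"wy":0,"wz":0,"gripper":0.6}
    - {"tx":0,"ty":0,"tz":-30,"wx":0,"wy":0,"wz":0,"gripper":0.6}
    - {"tx":0,"ty":0,"tz":-60,"wx":0,"wy":0,"wz":0,"gripper":0.6}
    - {"tx":0,"ty":0,"tz":-90,"wx":0,"wy":0,"wz":0,"gripper":0.6}

```text
time: 19.23
position: [0.6304, -0.2091, 0.166]
tool_rot: [0.256, -3.13, -0.0]
ft_force: [1.0, 0.3, -0.2]
grip_width: 0.598
grip_force: 0.0
```

Request:
jog_arm:
  increments:
    - {"tx":0,"ty":35,"tz":0,"wx":0,"wy":0,"wz":0,"gripper":0.6}
    - {"tx":0,"ty":70,"tz":0,"wx":0,"wy":0,"wz":0,"gripper":0.6}
    - {"tx":0,"ty":105,"tz":0,"wx":0,"wy":0,"wz":0,"gripper":0.6}
    - {"tx":0,"ty":140,"tz":0,"wx":0,"wy":0,"wz":0,"gripper":0.6}
    - {"tx":0,"ty":160,"tz":0,"wx":0,"wy":0,"wz":0,"gripper":0.6}

```text
time: 19.65
position: [0.6048, -0.0462, 0.1658]
tool_rot: [-0.263, 3.13, 0.005]
ft_force: [0.3, 0.9, -0.2]
grip_width: 0.6
grip_force: 0.0
```

```bash
python3 c.py 4 top side; python3 - <<'E'
import cv2,numpy as np
a=cv2.imread("pics/top4.png");b=cv2.imread("pics/side4.png")
cv2.imwrite("pics/c4.png",np.hstack([cv2.resize(a[170:420,220:620],(400,250)),b[120:370,280:520][:, :240]]))
E
```

```text
(no output)
```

View pics/c4.png

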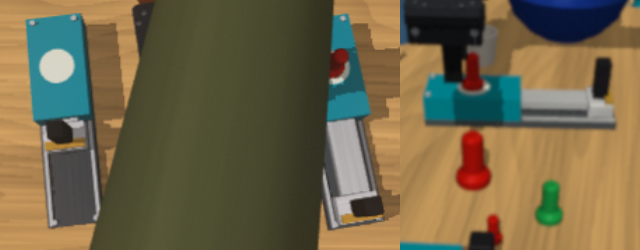

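View pics/side4.png

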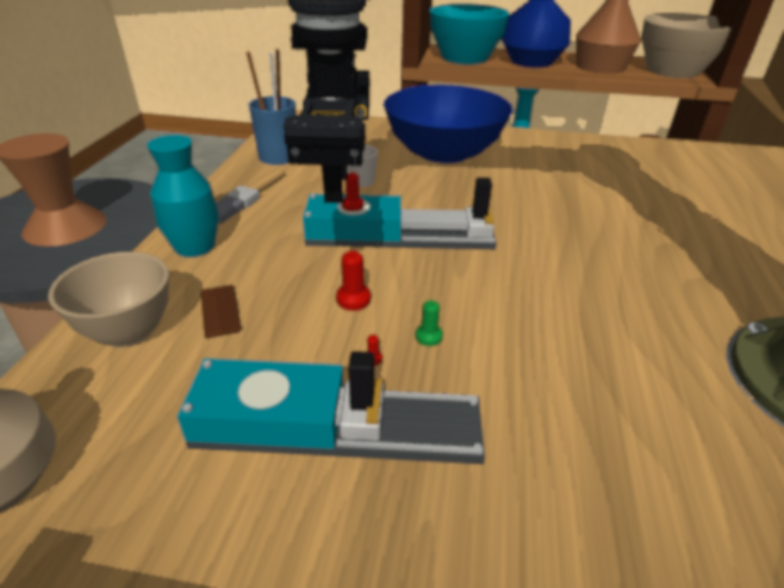

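The red marker stands upright, centred on the right disc at (353,206) in the side view. The left slide is in, the right one is out, and the green marker hasn't moved. The gripper is clear, so I'm handing in.

```bash
python3 -c "
from bench import ctrl
print(ctrl.close_job())"
```

```text
the job is handed in; nothing more can be done
None
```

I handed the job in at about 20 s of the 72 s limit: the left slide is fully home, the right one bound about half way and is drawn fully back out, and the middle-sized red marker stands upright on the right cover's disc, with the green marker untouched.

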